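# Put the blue battery packs on charge and close the power unit

### The arm

A 6-joint arm with a two-finger parallel gripper is mounted at the origin on the work surface. World frame = base frame: x ahead of the robot, y to its left, z up, the work surface at z = 0. Lengths are in mm, angles in degrees, forces in N, time in s.
With the tool pointing down it reaches from about 300 to 850 mm from the base axis. Payload 4.2 kg.
Tool frame: the origin (TCP) lies midway between the tips of the shut fingers; the grasp point (between the pads) lies 19 mm behind it; z points along the fingers, y is the line along which they close (so a half turn about z gives the same grasp; the last joint's range is limited). The gripper opens to 91 mm and grips with 3 to 60 N. Pads are 32 mm wide; open, the fingers measure 118 mm over their backs; the gripper's body (76 mm by 178 mm) begins 60 mm behind the grasp point.
Start: joints at [65.26, 18.312, 89.639, -0, 72.044, -1.146], TCP at [230.153, 526.947, 213.976] pointing down, gripper open.
Joint ranges: [-177.97, 177.97], [-48.28, 115.42], [12.27, 149.76], [-77.06, 257.06], [2.81, 150.46], [-146.56, 146.56]. Speed limits (degrees/s): [147.25, 147.25, 180, 180, 180, 180].

### API

Orientations are given as [roll, pitch, yaw] about the fixed x, y, z axes, in that order (R = Rz(yaw) Ry(pitch) Rx(roll)).
In Python, from workcell import env gives the robot as it stands.
- The arm moves only by the shell command python3 -m jog 'ROWS' [FORCE]. ROWS is a JSON object of lists of equal length, an entry for each row: "jaw": the finger opening in mm, from 0 to 91.2; "slide": the shift along the tool's x, y, z in units of 30 mm (1.0 is 30 mm), a list of three; "spin": the turn about the tool's z in units of 8 degrees (1.0 is 8 degrees). In form: {"jaw": [jaw, ...], "slide": [[dx, dy, dz], ...], "spin": [spin, ...]}. A call has 1 to 10 rows; each row shifts and turns the commanded pose from where the row before left it, along the tool's axes as they then stand; what a row does not reach is not made up. A row lasts 1/10 s, in which the tool goes at most 50 mm and 8.59 degrees, less where a joint would pass 70% of its speed; a pose out of reach is approached as far as the arm can. A call is refused whole if a number of a shift passes 1 or a number of a turn 1, either way. A call with a gripper value outside its range is refused whole. The fingers move at their own pace and stop on an object; FORCE is the grip in N (left out, the last holds). Time passes only in rows, so rows that do not move let the fingers close. It gives the time, the measured TCP pose, the force, the opening and the grip force at its end, in the units of the state.
- env.state(): the state, without advancing time (a new reading comes with each control period).
- env.grab_frame(name): name is "scene" or "top"; returns the picture (420x560x3 uint8, red, green, blue); there is no depth.
- env.camera_model(name): a dict with "fx", "fy", "cx", "cy" (pixels), "camera_from_world" (4x4, takes a point from world to camera coordinates). Camera axes: x right, y up, looking along -z (the intrinsics and any distortion apply to the point x, -y, -z); pixel columns grow to the right and rows downward; lengths in mm; the calibration is good to about 2 mm. A picture is of the moment at which its call begins. camera_model takes no time and is no camera call.
- env.job_done(): hands the job in; it is judged then, once.
The state is a dict: "time_s": time; "qpos": joint angles; "qvel": joint speeds; "effort": joint torques, N m; "ee_pos": TCP position; "ee_rot": TCP orientation; "force": force on the tool from outside, world axes, zero at the start; "torque": the same for the moment, N m; "gripper_width": finger opening in mm; "gripper_force": force on a finger pad.
Only numpy, scipy, OpenCV 4.12 (cv2) and the standard library are available. Lean on these libraries where they do the work, as an engineer would, in place of code of your own. Each camera call takes 0.05 s, during which the arm holds its last target. There are 200 camera calls.

### The job

Put each of the three blue battery packs flat into the pocket made for its size, lengthways along the pocket: the large one into the battery bay of the teal power unit, the medium one into the white charger, the small one into the black charger. Once the large pack is in its bay, put the white cover over it and press it down evenly until it clicks home on all four edges. The two red packs are dead: leave them where they are.

Things in the scene. Friction and masses are not known exactly. Their poses are not given: they have to be found in the camera images.
- pack_large: Large blue battery pack, loose: a block 66 (x) x 42 (y) x 36 (z) mm, about 0.2 kg, white label and small brass contacts on top. Origin at the centre of its underside, z up. Either way round is right. Lies flat on the bench at the start; grip it across its 42 mm sides, by the upper half.
- pack_medium: Medium blue battery pack, loose: a block 50 (x) x 34 (y) x 36 (z) mm, about 0.12 kg, otherwise like the large one. Origin at the centre of its underside, z up.
- pack_small: Small blue battery pack, loose: a block 38 (x) x 24 (y) x 36 (z) mm, about 0.06 kg, otherwise like the large one. Origin at the centre of its underside, z up.
- dead_medium: Red (dead) battery pack, 50 x 34 x 36 mm, loose. Origin at the centre of its underside. To be left alone.
- dead_small: Red (dead) battery pack, 38 x 24 x 36 mm, loose. Origin at the centre of its underside. To be left alone.
- cover: White clip-on cover, loose, 0.09 kg: a hood open below, 114 (x) x 94 (y) x 42 (z) mm outside, mouth 101 x 81 mm, 38 mm deep inside. Centred on its top is a lime-green grip rib 56 (x) x 12 (y) x 24 (z) mm, its top 66 mm above the origin; grip it across 12 mm. Origin at the centre of its lower edge, z up. Stands upright on the bench. Fits either way round, its x along the unit's x.
- power_unit: Teal power unit, fixed: a slab 160 (x) x 130 (y) x 30 (z) mm. Origin at the centre of its underside, z up. In the middle of its flat top (deck) is the battery bay, a pocket 80 (x) x 54 (y) mm with the deck as floor, in black walls 10 mm high, 3 mm thick. At its corners stand black slippery horns 35 mm high, upright to 19 mm, then leaning 6 mm inwards.
- bay (a point): Centre of the bay floor, 30 mm above the power unit's origin, same axes; pack and cover are centred on it. Four catches, one per side, stop it about 12 mm above this height; pressing the middle of its rib with about 10 N pushes it past them until its edge rests on the deck and they hold it. Let go with its edge 20 to 30 mm up, square and up to 5 mm off centre, it is centred by the horns.
- charger_light: White charger with a green pocket floor, for the medium pack, fixed: plate 100 (x) x 74 (y) x 8 mm, on it a pocket 64 (x) x 46 (y) mm centred on the origin, in walls 10 mm high, 4 mm thick (tops 18 mm above the bench). The pocket floor is 8 mm above the origin. Origin at the centre of the underside, z up.
- charger_black: Black charger with a grey pocket floor, for the small pack, fixed: plate 84 (x) x 62 (y) x 8 mm, on it a pocket 52 (x) x 36 (y) mm centred on the origin, inside walls 10 mm high and 4 mm thick (tops 18 mm above the bench). The pocket floor is 8 mm above the origin. Origin at the centre of the underside, z up.
There are look-alikes about, which are no part of the job. What is shaped like the power_unit but purple is not meant.

How it is judged:
By the outcome, as a careful person would: the job done as asked, in the order asked, and still so for the second after the job is handed in, with the robot touching nothing.
It also fails if it takes over 118 s, if anything falls off the work surface, if the arm or the gripper's body presses on something with over 40 N, if the wrist force passes 120 N, or if a joint passes its speed limit or range.

## Working session

There is one attempt and no reset: what is moved stays moved. The work goes in short steps, Python scripts to look and compute and a shell command to move; the robot and the scene stay as the last step left them, time stands still between calls to the robot, and variables do not carry over. Pictures are saved under pics/ and viewed, at most 14 in all, crops included, and the job is handed in when it is done.

```bash
ls; mkdir -p pics; python3 - <<'E'
from workcell import env
import cv2
for n in("scene","top"):
    cv2.imwrite(f"pics/{n}0.png",env.grab_frame(n)[:,:,::-1]); print(n,env.camera_model(n))
print(env.state())
E
```

```text
pics
scene {'fx': 441.8710727858026, 'fy': 441.8710727858026, 'cx': 267.63933907961007, 'cy': 214.1380389791848, 'camera_from_world': array([[-3.26215838e-01,  9.45294130e-01,  1.49482742e-03,
         1.69716197e+02],
       [-7.82143157e-01, -2.70800737e-01,  5.61176481e-01,
         3.46599137e+02],
       [ 5.30881634e-01,  1.81895487e-01,  8.27694824e-01,
        -1.48941570e+03],
       [ 0.00000000e+00,  0.00000000e+00,  0.00000000e+00,
         1.00000000e+00]])}
top {'fx': 497.0338157122389, 'fy': 497.0338157122389, 'cx': 284.1653099884527, 'cy': 204.7343796684496, 'camera_from_world': array([[ 2.28145720e-02, -9.99409093e-01,  2.57091430e-02,
        -3.40786308e+01],
       [ 9.82427246e-01,  2.71770829e-02,  1.84656744e-01,
        -4.89539896e+02],
       [-1.85246329e-01,  2.10444980e-02,  9.82466756e-01,
        -1.18723519e+03],
       [ 0.00000000e+00,  0.00000000e+00,  0.00000000e+00,
         1.00000000e+00]])}
{'time_s': 0.1, 'qpos': array([ 6.52600359e+01,  1.83492249e+01,  8.96981627e+01,  6.71296883e-04,
        7.20455309e+01, -1.14585924e+00]), 'qvel': array([-0.04461101, -0.02444218, -0.14271202,  0.08955586, -0.02409357,
       -0.07301919]), 'effort': array([ 6.89815188e-04, -4.13335776e+01, -2.32510042e+01,  7.30287773e-02,
        4.21080273e-02, -3.94175402e-05]), 'ee_pos': array([229.95389259, 526.52643037, 213.20036117]), 'ee_rot': array([-1.79907113e+02, -2.49629420e-03,  1.56405686e+02]), 'force': array([ 0.58355015, -0.27894242,  0.45246206]), 'torque': array([ 0.00564849, -0.01829002, -0.00760496]), 'gripper_force': 0.0, 'gripper_width': 91.5406507560355}
```

View pics/scene0.png

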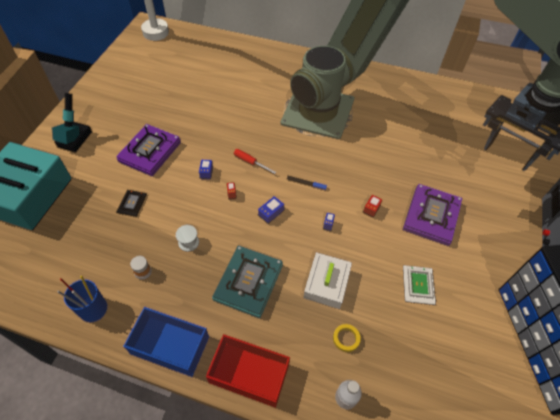

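View pics/top0.png

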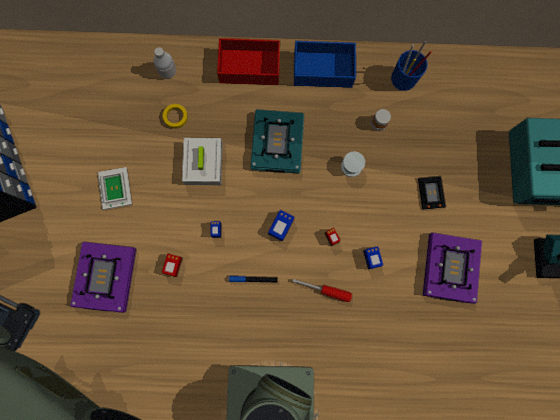

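```bash
cat > meas.py <<'E'
import numpy as np, cv2
from scipy.optimize import minimize
from workcell import env
S=4
CAM={n:env.camera_model(n) for n in("scene","top")}
def proj(n,P):
    c=CAM[n]; P=np.atleast_2d(P); p=(c["camera_from_world"]@np.c_[P,np.ones(len(P))].T)[:3]
    return np.c_[c["cx"]+c["fx"]*p[0]/-p[2], c["cy"]-c["fy"]*p[1]/-p[2]]
def triang(uv):  # dict cam->pixel, returns xyz
    M=[np.array([[CAM[n]["fx"],0,CAM[n]["cx"]],[0,CAM[n]["fy"],CAM[n]["cy"]],[0,0,1]])@np.diag([1,-1,-1])@CAM[n]["camera_from_world"][:3] for n in uv]
    X=cv2.triangulatePoints(*M,*[np.float64(uv[n]).reshape(2,1) for n in uv]).ravel(); return X[:3]/X[3]
def box(x,y,z0,z1): return np.array([[a*x/2,b*y/2,c] for a in(1,-1) for b in(1,-1) for c in(z0,z1)])
def place(pts,q):
    t=np.radians(q[3]); R=np.array([[np.cos(t),-np.sin(t),0],[np.sin(t),np.cos(t),0],[0,0,1]]); return pts@R.T+q[:3]
def color(im,kind):
    h,s,v=[c.astype(int) for c in cv2.split(cv2.cvtColor(im,cv2.COLOR_RGB2HSV))]
    return {"blue":(h>108)&(h<135)&(s>90),"white":(s<70)&(v>90),"teal":(h>75)&(h<102)&(s>60),"black":(v<60),"red":((h<6)|(h>172))&(s>120)}[kind].astype(np.uint8)
def mask(im,kind,seed,r):
    """filled convex hull of the coloured blob nearest the seed, at S times the resolution"""
    u,v=map(int,seed); x0,y0=max(u-r,0),max(v-r,0); c=im[y0:v+r,x0:u+r]
    m=color(cv2.resize(c,None,fx=S,fy=S,interpolation=cv2.INTER_CUBIC),kind)
    m=cv2.morphologyEx(m,cv2.MORPH_OPEN,np.ones((5,5)))
    m=cv2.morphologyEx(m,cv2.MORPH_CLOSE,np.ones((13,13)))
    cs,_=cv2.findContours(m,cv2.RETR_EXTERNAL,cv2.CHAIN_APPROX_NONE); k=max(cs,key=cv2.contourArea)
    return cv2.fillConvexPoly(np.zeros_like(m),cv2.convexHull(k),1),(x0,y0)
def fit(parts,kind,seeds,r,ims,q0=None):
    ms={n:mask(ims[n],kind,seeds[n],r) for n in seeds}
    if q0 is None: q0=[*triang(seeds),0]; q0[2]=0
    def cost(q):
        e=0
        for n,(m,o) in ms.items():
            uv=((proj(n,place(parts,q))-o+.5)*S-.5)
            g=cv2.fillConvexPoly(np.zeros_like(m),cv2.convexHull(np.round(uv*16).astype(np.int32)),1,shift=4)
            e+=1-(g&m).sum()/max((g|m).sum(),1)
        return e
    best=None
    for yaw in range(0,180,15):
        r_=minimize(cost,[*q0[:3],yaw],method="Nelder-Mead",options=dict(initial_simplex=np.array([[*q0[:3],yaw]]*5)+np.r_[np.zeros((1,4)),np.diag([12,12,6,10])],xatol=.05,fatol=1e-4))
        if best is None or r_.fun<best.fun: best=r_
    return np.round(best.x,1),round(best.fun,3)
E
cat > m1.py <<'E'
from meas import *
ims={n:env.grab_frame(n) for n in CAM}
J=dict(large=(box(66,42,0,36),"blue",(271,209),(281,226),24),medium=(box(50,34,0,36),"blue",(206,169),(373,258),20),
 small=(box(38,24,0,36),"blue",(329,221),(216,229),18),
 chl=(np.r_[box(100,74,0,8),box(72,54,0,18)],"white",(420,284),(114,188),32),
 chb=(np.r_[box(84,62,0,8),box(60,44,0,18)],"black",(131,203),(431,192),26),
 unit=(box(160,130,0,30),"teal",(249,281),(277,141),48),
 cover=(box(114,94,0,42),"white",(328,279),(202,161),36),
 dm=(box(50,34,0,36),"red",(373,205),(172,265),20),ds=(box(38,24,0,36),"red",(231,190),(333,237),18))
for k,(p,c,s,t,r) in J.items(): print(k,*fit(p,c,dict(scene=s,top=t),r,ims))
E
python3 m1.py
```

```text
large [444.4 -15.5  -3.2 154.1] 0.314
medium [ 368.3 -249.1   -7.6  197.8] 0.382
small [428.7 148.7  -1.7   2.8] 0.797
chl [530.9 413.3  -2.2 192. ] 0.071
chb [ 543.1 -406.2   -7.2  186.9] 0.216
unit [ 6.675e+02 -4.000e-01 -1.360e+01  1.776e+02] 0.155
cover [606.1 189.7   4.4   0.9] 0.119
dm [337.  251.8  -1.7 167.9] 0.477
ds [ 420.2 -149.   -30.4  212.3] 1.146
```

```bash
cat > m2.py <<'E'
from m1 import *
import sys
rows=[]
for k,(p,c,s,t,r) in J.items():
    tiles=[]
    for n,sd in (("scene",s),("top",t)):
        m,o=mask(ims[n],c,sd,r); im=cv2.resize(ims[n][o[1]:o[1]+2*r,o[0]:o[0]+2*r],None,fx=S,fy=S,interpolation=cv2.INTER_CUBIC)[:m.shape[0],:m.shape[1],::-1].copy()
        cs,_=cv2.findContours(m,cv2.RETR_EXTERNAL,cv2.CHAIN_APPROX_NONE); cv2.drawContours(im,cs,-1,(0,255,255),1)
        tiles.append(cv2.resize(im,(190,190)))
    rows.append(np.vstack(tiles))
while len(rows)<8: rows.append(rows[0]*0)
cv2.imwrite("pics/ov.png",np.vstack([np.hstack(rows[:4]),np.hstack(rows[4:8])])[:,:][0:760:1])
i=cv2.imread("pics/ov.png"); cv2.imwrite("pics/ov.png",cv2.resize(i,(600,600)))
E
sed -i 's/^for k.*$/if __name__=="__main__":\n  &/' m1.py; python3 m2.py
```

```text
(no output)
```

View pics/ov.png

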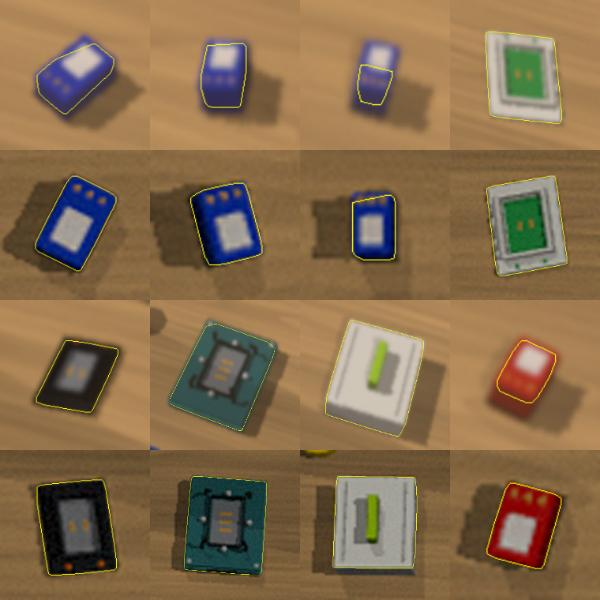

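```bash
python3 - <<'E'
s=open('meas.py').read()
s=s.replace('''    return {"blue":(h>108)&(h<135)&(s>90)''','''    R,G,B=[c.astype(float) for c in cv2.split(im)]
    return {"blue":B>.85*R''').replace('((h<6)|(h>172))&(s>120)','(G<.55*R)|(B>.85*R)').replace('(v<60)','(v<60)|(s<60)')
open('meas.py','w').write(s)
E
python3 m1.py; python3 m2.py
```

```text
large [443.3 -15.1   0.5 -25.3] 0.147
medium [ 368.  -248.2   -2.6  195.3] 0.221
small [429.4 147.5   4.8   2.9] 0.273
chl [530.9 413.1  -2.5  12. ] 0.071
chb [ 543.2 -406.5   -8.1  186.6] 0.218
unit [ 6.673e+02 -4.000e-01 -1.390e+01 -2.400e+00] 0.157
cover [606.5 189.8   5.4 180.7] 0.119
dm [336.4 251.1   3.1 166.8] 0.226
ds [ 419.3 -146.5   -6.8   26.8] 0.381
```

View pics/ov.png

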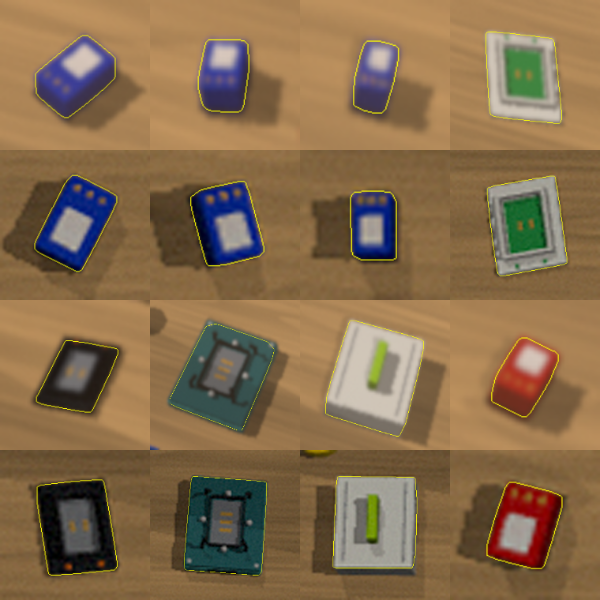

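```bash
cat > m3.py <<'E'
from m1 import *
def fit1(parts,kind,n,seed,r,ims,yaw0,q0):
    m,o=mask(ims[n],kind,seed,r)
    def cost(q):
        uv=((proj(n,place(parts*[q[3],q[3],1],[q[0],q[1],0,q[2]]))-o+.5)*S-.5)
        g=cv2.fillConvexPoly(np.zeros_like(m),cv2.convexHull(np.round(uv*16).astype(np.int32)),1,shift=4)
        return 1-(g&m).sum()/max((g|m).sum(),1)
    x=np.array([*q0[:2],yaw0,1.])
    b=minimize(cost,x,method="Nelder-Mead",options=dict(initial_simplex=x+np.r_[np.zeros((1,4)),np.diag([10,10,8,.05])],xatol=.02,fatol=1e-4))
    return np.round(b.x,2),round(b.fun,3)
Q=dict(large=(443,-15,-25),medium=(368,-248,15),small=(429,148,3),chl=(531,413,12),chb=(543,-406,7),unit=(667,0,-2),cover=(606,190,0),dm=(336,251,-13),ds=(419,-147,27))
if __name__=="__main__":
  for k,(p,c,s,t,r) in J.items():
    print(k,fit1(p,c,"scene",s,r,ims,Q[k][2],Q[k]),fit1(p,c,"top",t,r,ims,Q[k][2],Q[k]))
E
python3 m3.py
```

```text
large (array([443.35, -17.35, -26.02,   0.93]), np.float64(0.02)) (array([443.3 , -15.12, -25.96,   0.99]), np.float64(0.023))
medium (array([ 368.29, -250.2 ,   14.11,    0.9 ]), np.float64(0.036)) (array([ 367.79, -247.25,   14.04,    0.98]), np.float64(0.039))
small (array([429.52, 146.25,   8.21,   0.92]), np.float64(0.118)) (array([429.48, 149.09,   3.75,   0.97]), np.float64(0.028))
chl (array([532.07, 411.59,  12.12,   0.99]), np.float64(0.015)) (array([530.3 , 413.48,  12.25,   0.99]), np.float64(0.012))
chb (array([ 544.5 , -405.6 ,    6.7 ,    0.89]), np.float64(0.013)) (array([ 541.36, -403.49,    6.79,    0.98]), np.float64(0.013))
unit (array([669.22,  -1.48,  -2.38,   0.92]), np.float64(0.014)) (array([ 6.6483e+02, -2.0000e-01, -2.6000e+00,  9.7000e-01]), np.float64(0.015))
cover (array([604.24, 188.84,   1.37,   1.  ]), np.float64(0.024)) (array([607.13, 191.52,  -1.01,   0.95]), np.float64(0.072))
dm (array([336.36, 249.75, -16.32,   0.86]), np.float64(0.063)) (array([337.  , 251.99, -13.19,   0.99]), np.float64(0.042))
ds (array([ 419.99, -146.94,   40.49,    0.71]), np.float64(0.114)) (array([ 418.02, -145.14,   26.45,    0.95]), np.float64(0.053))
```

```bash
cat > m4.py <<'E'
from m1 import *
def blob(im,seed,r,f):
    u,v=seed; c=im[v-r:v+r,u-r:u+r]; c=cv2.resize(c,None,fx=S,fy=S,interpolation=cv2.INTER_CUBIC)
    hsv=cv2.cvtColor(c,cv2.COLOR_RGB2HSV).astype(int); m=f(hsv[...,0],hsv[...,1],hsv[...,2]).astype(np.uint8)
    m=cv2.morphologyEx(m,cv2.MORPH_CLOSE,np.ones((9,9)))
    cs,_=cv2.findContours(m,0,1); k=max(cs,key=cv2.contourArea); (cx,cy),wh,a=cv2.minAreaRect(k)
    return ((cx+.5)/S-.5+u-r,(cy+.5)/S-.5+v-r),np.round(np.array(wh)/S,1)
wh=lambda h,s,v:(s<75)&(v>110)
gr=lambda h,s,v:(s<60)&(v>65)&(v<200)
T=dict(lab_l=((271,206),(281,228),12,wh),lab_m=((206,166),(373,260),10,wh),lab_s=((330,218),(216,229),8,wh),
 green=((420,284),(114,188),14,lambda h,s,v:(h>45)&(h<85)&(s>100)),
 blackfloor=((131,203),(431,192),13,gr),bay=((249,280),(277,140),18,lambda h,s,v:(s<75)&(v>75)),
 rib=((329,274),(201,158),16,lambda h,s,v:(h>25)&(h<45)&(s>120)))
for k,(a,b,r,f) in T.items():
    pa,wa=blob(ims["scene"],a,r,f); pb,wb=blob(ims["top"],b,r,f)
    X=triang(dict(scene=pa,top=pb)); e=[np.round(np.array(p)-proj(n,X)[0],1) for n,p in(("scene",pa),("top",pb))]
    print(k,X.round(1),wa,wb,*e)
E
python3 m4.py
```

```text
lab_l [437.4 -15.2  32.8] [11.3 22.9] [ 9.7 12.1] [-1.8 -0.2] [-1.5  0.4]
lab_m [ 363.9 -254.4   28.2] [10.1 20. ] [9.4 7.9] [-2.  -0.3] [-1.8  0.6]
lab_s [426.6 148.2  23.1] [10.  14.4] [6.8 5.5] [-0.8 -0. ] [-0.7  0.1]
green [530.3 413.3   8.3] [20.4 14.6] [22.6 15.8] [-0.4  0. ] [-0.3  0. ]
blackfloor [ 542.  -404.8    7.9] [ 9.7 15.8] [18.4 10.5] [-0.6 -0.1] [-0.5  0.2]
bay [661.5   1.4  23.4] [30.2 35.1] [17.4 32.4] [-0.5 -0.1] [-0.4  0.1]
rib [603.3 189.9  52.6] [ 4.4 22.4] [ 5.5 23.1] [-0.5 -0. ] [-0.4  0.1]
```

```bash
sed -i 's/wh=lambda.*/wh=lambda h,s,v:(s<60)\&(v>.7*v.max())/; s/(277,140),18,lambda.*75)),/(277,140),10,gr),/' m4.py; python3 m4.py; python3 - <<'E'
from m3 import *
# overlay of model at nominal estimates
Q=dict(large=(443.3,-15.5,0,-26),medium=(368,-248,0,14),small=(429.5,148,0,4),chl=(530.5,413,0,12.2),chb=(542.5,-404.8,0,6.8),unit=(666.5,-.5,0,-2.5),cover=(605,190,0,0))
cols=[]
for k,q in Q.items():
    p,c,s,t,r=J[k]; tl=[]
    for n,sd in(("scene",s),("top",t)):
        u,v=sd; im=cv2.resize(ims[n][v-r:v+r,u-r:u+r,::-1],(300,300),interpolation=cv2.INTER_CUBIC); f=300/(2*r)
        def loop(P,col):
            uv=(proj(n,place(np.array(P,float),q))-[u-r,v-r]+.5)*f
            cv2.polylines(im,[np.round(uv).astype(np.int32)],True,col,1)
        rect=lambda x,y,z:[[x/2,y/2,z],[-x/2,y/2,z],[-x/2,-y/2,z],[x/2,-y/2,z]]
        D=dict(large=[(66,42,0),(66,42,36)],medium=[(50,34,0),(50,34,36)],small=[(38,24,0),(38,24,36)],chl=[(100,74,0),(64,46,18)],chb=[(84,62,0),(52,36,18)],unit=[(160,130,30),(160,130,0),(86,60,40)],cover=[(114,94,0),(114,94,42),(56,12,66)])
        for d in D[k]: loop(rect(*d),(0,255,255))
        tl.append(im)
    cols.append(np.vstack(tl))
cols.append(cols[0]*0)
cv2.imwrite("pics/ov2.png",cv2.resize(np.vstack([np.hstack(cols[:4]),np.hstack(cols[4:])]),(600,600),interpolation=cv2.INTER_AREA))
E
```

```text
lab_l [436.4 -12.4  33.9] [ 8.3 11. ] [ 9.5 11.9] [-0.5 -0. ] [-0.4  0.1]
lab_m [ 362.1 -249.4   35. ] [6.9 6.7] [9.2 7.6] [-0.4 -0.1] [-0.4  0.1]
lab_s [425.2 147.6  34.7] [5.5 5.9] [6.5 5. ] [-0.4 -0. ] [-0.4  0.1]
green [530.3 413.3   8.2] [20.4 14.6] [22.7 15.8] [-0.4  0. ] [-0.3  0. ]
blackfloor [ 542.1 -404.7    8.2] [ 9.6 15.6] [18.3 10.5] [-0.6 -0.1] [-0.5  0.2]
bay [667.8   1.7  18.6] [19.8 19.8] [19.8 18.5] [-0.8 -0.1] [-0.6  0.1]
rib [603.3 189.9  52.6] [ 4.4 22.4] [ 5.5 23.1] [-0.5 -0. ] [-0.4  0.1]
```

View pics/ov2.png

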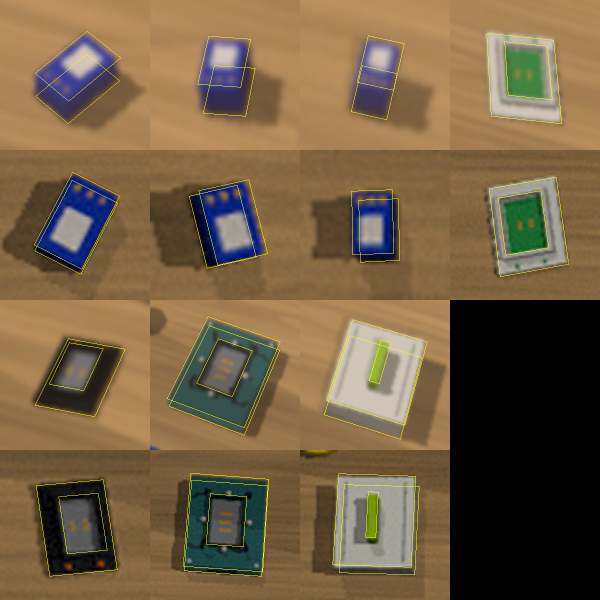

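```bash
cat > plan.py <<'E'
import sys,numpy as np
from workcell import env
from scipy.spatial.transform import Rotation as R
s=env.state(); x,y,z,yaw=map(float,sys.argv[1:5])
r=R.from_euler("xyz",s["ee_rot"],degrees=True); d=r.inv().apply(np.array([x,y,z])-s["ee_pos"])/30
dy=(s["ee_rot"][2]-yaw+180)%360-180
print("t",round(s["time_s"],1),"pos",s["ee_pos"].round(1),"rot",s["ee_rot"].round(1),"F",s["force"].round(1),"w",round(s["gripper_width"],1),"gf",round(s["gripper_force"],1))
print("slide (before spin)",d.round(2),"norm",round(np.linalg.norm(d),2),"spin",round(dy/8,2))
E
python3 plan.py 443.3 -15.5 120 154
```

```text
t 0.9 pos [230.2 526.9 214. ] rot [180.    0.  156.4] F [ 0.6 -0.2  0.1] w 91.3 gf 0.0
slide (before spin) [-13.75 -13.73   3.13] norm 19.68 spin 0.3
```

```bash
python3 -m jog '{"jaw":[70,70,70,70,70,70,70,70,70,70],"slide":[[-0.7,-0.7,0.15],[-0.7,-0.7,0.15],[-0.7,-0.7,0.15],[-0.7,-0.7,0.15],[-0.7,-0.7,0.15],[-0.7,-0.7,0.15],[-0.7,-0.7,0.15],[-0.7,-0.7,0.15],[-0.7,-0.7,0.15],[-0.7,-0.7,0.15]],"spin":[0,0,0,0,0,0,0,0,0,0]}'; python3 plan.py 443.3 -15.5 120 154
```

```text
time_s: 1.9
ee_pos: [338.9, 249.4, 169.0]
ee_rot: [180.0, 0.0, 156.4]
force: [0.3, -0.9, -0.3]
gripper_width: 69.8
gripper_force: 0.0
t 1.9 pos [338.9 249.4 169. ] rot [180.    0.  156.4] F [ 0.3 -0.9 -0.3] w 69.8 gf 0.0
slide (before spin) [-6.72 -6.7   1.63] norm 9.63 spin 0.3
```

```bash
python3 -m jog '{"jaw":[70,70,70,70,70,70,70,70,70,70],"slide":[[-0.75,-0.74,0.18],[-0.75,-0.74,0.18],[-0.75,-0.74,0.18],[-0.75,-0.74,0.18],[-0.75,-0.74,0.18],[-0.75,-0.74,0.18],[-0.75,-0.74,0.18],[-0.75,-0.74,0.18],[-0.72,-0.78,0.18],[0,0,0]],"spin":[0,0,0,0,0,0,0,0,0,0.3]}' >/dev/null; python3 plan.py 443.3 -15.5 17 154
```

```text
t 2.9 pos [444.  -17.2 119.9] rot [-180.     0.   153.7] F [-0.3  0.4  0.1] w 70.0 gf 0.0
slide (before spin) [0.05 0.04 3.43] norm 3.43 spin -0.03
```

```bash
python3 -m jog '{"jaw":[70,70,70,70,70,30,30,30,30,30],"slide":[[0.05,0.04,0.8],[0,0,0.8],[0,0,0.8],[0,0,0.8],[0,0,0.3],[0,0,0],[0,0,0],[0,0,0],[0,0,0],[0,0,0]],"spin":[0,0,0,0,0,0,0,0,0,0]}' 25; python3 plan.py 443.3 -15.5 17 154
```

```text
time_s: 3.9
ee_pos: [442.8, -12.8, 16.3]
ee_rot: [180.0, 0.1, 154.0]
force: [-0.8, -1.0, 4.8]
gripper_width: 41.8
gripper_force: 25.0
t 3.9 pos [442.8 -12.8  16.3] rot [1.80e+02 1.00e-01 1.54e+02] F [-0.8 -1.   4.8] w 41.8 gf 25.0
slide (before spin) [-0.06 -0.07 -0.02] norm 0.09 spin 0.0
```

```bash
python3 -m jog '{"jaw":[30,30,30,30,30,30,30,30,30,30],"slide":[[0,0,-0.5],[0,0,-0.9],[0,0,-0.9],[0,0,-0.9],[0,0,-0.6],[0,0,0],[0,0,0],[0,0,0],[0,0,0],[0,0,0]],"spin":[0,0,0,0,0,-0.8,-0.8,-0.8,-0.5,0]}' ; python3 plan.py 666.5 -0.5 130 177.5
```

```text
time_s: 4.9
ee_pos: [441.6, -12.6, 129.2]
ee_rot: [180.0, -0.0, 177.2]
force: [-0.2, -0.8, -2.2]
gripper_width: 41.8
gripper_force: 25.0
t 4.9 pos [441.6 -12.6 129.2] rot [180.   -0.  177.2] F [-0.2 -0.8 -2.2] w 41.8 gf 25.0
slide (before spin) [-7.47  0.77 -0.03] norm 7.51 spin -0.04
```

```bash
python3 -m jog '{"jaw":[30,30,30,30,30,30,30,30,30,30],"slide":[[-0.5,0.08,0],[-0.93,0.08,0],[-0.93,0.08,0],[-0.93,0.08,0],[-0.93,0.08,0],[-0.93,0.08,0],[-0.93,0.08,0],[-0.93,0.08,0],[-0.46,0.08,0],[0,0,0]],"spin":[0,0,0,0,0,0,0,0,0,0]}' ; python3 plan.py 666.5 -0.5 47 177.5; python3 - <<'E'
from meas import *
t=[]
for n,(u,v) in(("scene",(249,268)),("top",(277,150))):
    im=env.grab_frame(n)[v-45:v+45,u-55:u+55,::-1]; t.append(cv2.resize(im,None,fx=3.6,fy=3.6,interpolation=cv2.INTER_CUBIC))
cv2.imwrite("pics/a1.png",np.hstack(t))
E
```

```text
time_s: 5.9
ee_pos: [668.3, -1.8, 128.3]
ee_rot: [180.0, 0.0, 177.1]
force: [-1.4, -0.2, -1.6]
gripper_width: 41.9
gripper_force: 25.0
t 5.9 pos [668.3  -1.8 128.3] rot [180.    0.  177.1] F [-1.4 -0.2 -1.6] w 41.9 gf 25.0
slide (before spin) [0.06 0.04 2.71] norm 2.71 spin -0.05
```

View pics/a1.png

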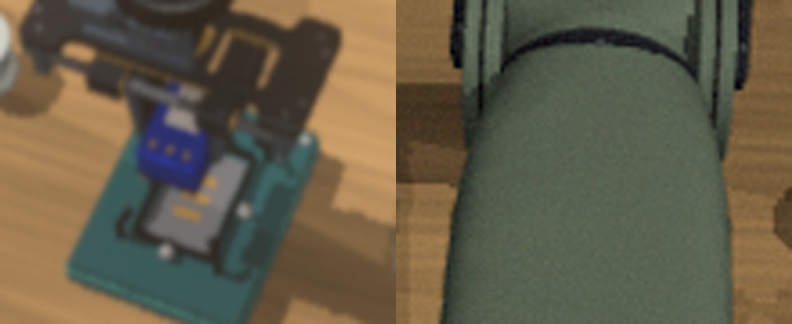

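```bash
python3 -m jog '{"jaw":[30,30,30,30,30,30],"slide":[[0.03,0.02,0.7],[0,0,0.8],[0,0,0.7],[0,0,0.3],[0,0,0.15],[0,0,0]],"spin":[0,0,0,0,0,0]}' ; python3 plan.py 666.5 -0.5 46.5 177.5
```

```text
time_s: 6.6
ee_pos: [665.7, -1.5, 50.1]
ee_rot: [180.0, -0.0, 177.2]
force: [0.4, 0.1, -1.3]
gripper_width: 41.6
gripper_force: 25.0
t 6.6 pos [665.7  -1.5  50.1] rot [180.   -0.  177.2] F [ 0.4  0.1 -1.3] w 41.6 gf 25.0
slide (before spin) [-0.02  0.03  0.12] norm 0.13 spin -0.04
```

```bash
python3 -m jog '{"jaw":[30,30,52,52,52],"slide":[[0,0,0.1],[0,0,0.02],[0,0,0],[0,0,0],[0,0,0]],"spin":[0,0,0,0,0]}';python3 -m jog '{"jaw":[52,52,52,52,52,52],"slide":[[0,0,-0.3],[0,0,-0.7],[0,0,-0.9],[0,0,-0.9],[0,0,-0.9],[0,0,0]],"spin":[0,0,0,0,0,0]}'; python3 plan.py 604 190 150 180
```

```text
time_s: 7.1
ee_pos: [666.5, -1.4, 46.9]
ee_rot: [180.0, 0.1, 177.2]
force: [0.5, 0.1, 0.2]
gripper_width: 51.9
gripper_force: 0.0
time_s: 7.7
ee_pos: [668.7, -1.4, 162.8]
ee_rot: [180.0, 0.6, 177.2]
force: [0.6, -0.5, -1.0]
gripper_width: 52.1
gripper_force: 0.0
t 7.7 pos [668.7  -1.4 162.8] rot [180.    0.6 177.2] F [ 0.6 -0.5 -1. ] w 52.1 gf 0.0
slide (before spin) [2.47 6.27 0.4 ] norm 6.75 spin -0.35
```

Move over the cover; look at the bay from the scene camera.

```bash
python3 -m jog '{"jaw":[52,52,52,52,52,52,52,52,52,52],"slide":[[0.3,0.7,0],[0.3,0.8,0.05],[0.3,0.8,0.05],[0.3,0.8,0.05],[0.3,0.8,0.05],[0.3,0.8,0.05],[0.3,0.8,0.05],[0.3,0.7,0.05],[0.07,0.07,0.05],[0,0,0]],"spin":[0,0,0,0,0,0,0,0,0,-0.35]}' >/dev/null; python3 plan.py 603.8 190 47 180; python3 - <<'E'
from m1 import *
t=[]
Q=[666.5,-.5,30,-2.5]
for n,(u,v) in(("scene",(249,275)),("top",(270,150))):
    im=env.grab_frame(n)[v-45:v+45,u-55:u+55,::-1]; im=cv2.resize(im,None,fx=3.6,fy=3.6,interpolation=cv2.INTER_CUBIC)
    for x,y,z in((80,54,10),(66,42,36)):
        P=place(np.array([[x/2,y/2,z],[-x/2,y/2,z],[-x/2,-y/2,z],[x/2,-y/2,z]]),Q)
        cv2.polylines(im,[np.round((proj(n,P)-[u-55,v-45]+.5)*3.6).astype(np.int32)],True,(0,255,255),1)
    t.append(im)
cv2.imwrite("pics/a2.png",np.hstack(t))
E
```

```text
t 8.7 pos [600.5 190.3 144.6] rot [-1.800e+02 -1.000e-01 -1.798e+02] F [ 0.1 -1.6  0.2] w 52.1 gf 0.0
slide (before spin) [-0.11 -0.01  3.25] norm 3.26 spin 0.02
```

View pics/a2.png

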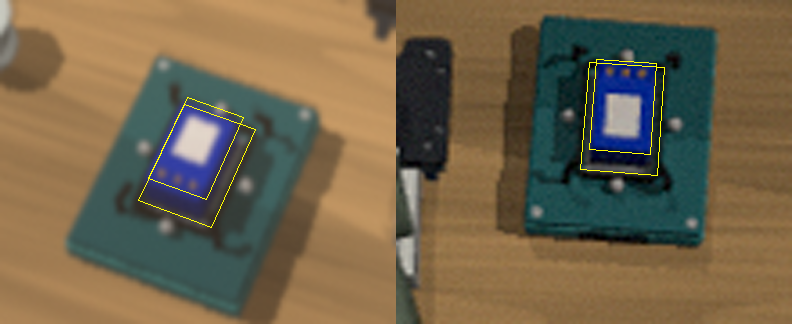

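```bash
python3 -m jog '{"jaw":[52,52,52,52,52,5,5,5,5,5],"slide":[[-0.1,0,0.7],[0,0,0.9],[0,0,0.9],[0,0,0.5],[0,0,0.22],[0,0,0],[0,0,0],[0,0,0],[0,0,0],[0,0,0]],"spin":[0,0,0,0,0,0,0,0,0,0]}' 40; python3 plan.py 603.8 190 47 180
```

```text
time_s: 9.9
ee_pos: [604.5, 190.2, 49.4]
ee_rot: [180.0, 0.1, -180.0]
force: [0.0, -0.3, 0.7]
gripper_width: 15.1
gripper_force: 0.0
t 9.9 pos [604.5 190.2  49.4] rot [ 1.8e+02  1.0e-01 -1.8e+02] F [ 0.  -0.3  0.7] w 15.1 gf 0.0
slide (before spin) [ 0.02 -0.01  0.08] norm 0.08 spin 0.0
```

```bash
python3 -m jog '{"jaw":[15,5,5,5,5],"slide":[[0,0,0.05],[0,0,0],[0,0,0],[0,0,0],[0,0,0]],"spin":[0,0,0,0,0]}' 40; python3 plan.py 603.8 190 47 180;python3 -m jog '{"jaw":[5,5,5,5,5,5],"slide":[[0,0,-0.3],[0,0,-0.8],[0,0,-0.9],[0,0,-0.9],[0,0,-0.6],[0,0,0]],"spin":[0,0,0,0,0,0.3]}'; python3 plan.py 666.5 -0.5 150 177.5
```

```text
time_s: 10.4
ee_pos: [604.1, 190.1, 47.1]
ee_rot: [180.0, -0.0, -180.0]
force: [-0.9, 0.1, 0.5]
gripper_width: 11.6
gripper_force: 40.0
t 10.4 pos [604.1 190.1  47.1] rot [ 180.   -0. -180.] F [-0.9  0.1  0.5] w 11.6 gf 40.0
slide (before spin) [ 0.01 -0.    0.  ] norm 0.01 spin 0.0
time_s: 11.0
ee_pos: [606.1, 190.7, 156.3]
ee_rot: [179.9, 0.4, 177.5]
force: [0.5, 0.6, -1.1]
gripper_width: 11.8
gripper_force: 40.0
t 11.0 pos [606.1 190.7 156.3] rot [179.9   0.4 177.5] F [ 0.5  0.6 -1.1] w 11.8 gf 40.0
slide (before spin) [-2.28 -6.28  0.21] norm 6.69 spin 0.01
```

```bash
python3 -m jog '{"jaw":[5,5,5,5,5,5,5,5,5,5],"slide":[[-0.2,-0.5,0],[-0.29,-0.8,0],[-0.29,-0.8,0.03],[-0.29,-0.8,0.03],[-0.29,-0.8,0.03],[-0.29,-0.8,0.03],[-0.29,-0.8,0.03],[-0.2,-0.6,0.03],[-0.14,-0.38,0.03],[0,0,0]],"spin":[0,0,0,0,0,0,0,0,0,0]}' >/dev/null; python3 plan.py 666.5 -0.5 102 177.5; python3 - <<'E'
from m1 import *
u,v=249,262; r=45; n="scene"
im=cv2.resize(env.grab_frame(n)[v-r:v+r,u-55:u+55,::-1],None,fx=5,fy=5,interpolation=cv2.INTER_CUBIC)
s=env.state(); Q=[*s["ee_pos"],s["ee_rot"][2]]; Q[2]-=47
for x,y,z in((114,94,42),(114,94,0)):
    P=place(np.array([[x/2,y/2,z],[-x/2,y/2,z],[-x/2,-y/2,z],[x/2,-y/2,z]]),Q)
    cv2.polylines(im,[np.round((proj(n,P)-[u-55,v-r]+.5)*5).astype(np.int32)],True,(0,255,255),1)
cv2.imwrite("pics/a3.png",im)
E
```

```text
t 12.0 pos [664.8  -2.7 145.3] rot [-180.    -0.   177.5] F [-0.5  0.1 -1. ] w 12.1 gf 40.0
slide (before spin) [-0.05  0.08  1.44] norm 1.45 spin 0.0
```

View pics/a3.png

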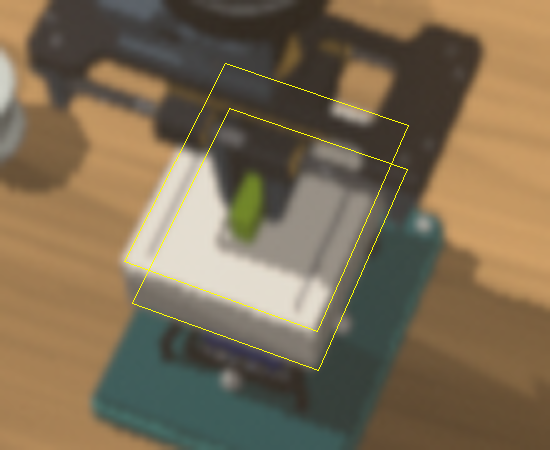

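```bash
python3 -m jog '{"jaw":[5,5,5,5,5,5],"slide":[[-0.04,0.05,0.3],[0,0,0.4],[0,0,0.4],[0,0,0.25],[0,0,0.08],[0,0,0]],"spin":[0,0,0,0,0,0]}'; python3 plan.py 666.5 -0.5 101 177.5
```

```text
time_s: 12.75
ee_pos: [665.7, 0.5, 102.2]
ee_rot: [180.0, -0.1, 177.6]
force: [0.1, 0.4, -1.2]
gripper_width: 11.5
gripper_force: 40.0
t 12.8 pos [6.657e+02 5.000e-01 1.022e+02] rot [ 1.800e+02 -1.000e-01  1.776e+02] F [ 0.1  0.4 -1.2] w 11.5 gf 40.0
slide (before spin) [-0.03 -0.03  0.04] norm 0.06 spin 0.01
```

```bash
python3 -m jog '{"jaw":[30,30,30,30,30,30,30,30,30],"slide":[[0,0,0],[0,0,0],[0,0,0],[0,0,0],[0,0,-0.3],[0,0,-0.8],[0,0,-0.9],[0,0,-0.5],[0,0,0]],"spin":[0,0,0,0,0,0,0,0,0]}'; cat > look.py <<'E'
from m1 import *
import sys
name,zx,zy,zz,yaw=sys.argv[1],*map(float,sys.argv[2:6]); D=[tuple(map(float,a.split(","))) for a in sys.argv[6:]]
Q=[zx,zy,zz,yaw]; t=[]
for n in CAM:
    u,v=proj(n,np.array([Q[:3]]))[0].astype(int)
    im=cv2.resize(env.grab_frame(n)[v-45:v+45,max(u-45,0):u+45,::-1],None,fx=4.4,fy=4.4,interpolation=cv2.INTER_CUBIC)
    for x,y,z in D:
        P=place(np.array([[x/2,y/2,z],[-x/2,y/2,z],[-x/2,-y/2,z],[x/2,-y/2,z]]),Q)
        cv2.polylines(im,[np.round((proj(n,P)-[max(u-45,0),v-45]+.5)*4.4).astype(np.int32)],True,(0,255,255),1)
    t.append(im)
cv2.imwrite(f"pics/{name}.png",np.hstack(t))
E
python3 look.py a4 666.5 -0.5 30 -2.5 114,94,54 114,94,12; python3 plan.py 666.5 -0.5 120 177.5
```

```text
time_s: 13.65
ee_pos: [667.6, 0.4, 181.6]
ee_rot: [180.0, 0.4, 177.6]
force: [-0.1, -0.6, 0.2]
gripper_width: 30.0
gripper_force: 0.0
t 13.8 pos [6.652e+02 5.000e-01 1.768e+02] rot [ 1.800e+02 -1.000e-01  1.776e+02] F [-1.1  0.  -0.8] w 29.8 gf 0.0
slide (before spin) [-0.05 -0.03  1.89] norm 1.89 spin 0.01
```

View pics/a4.png

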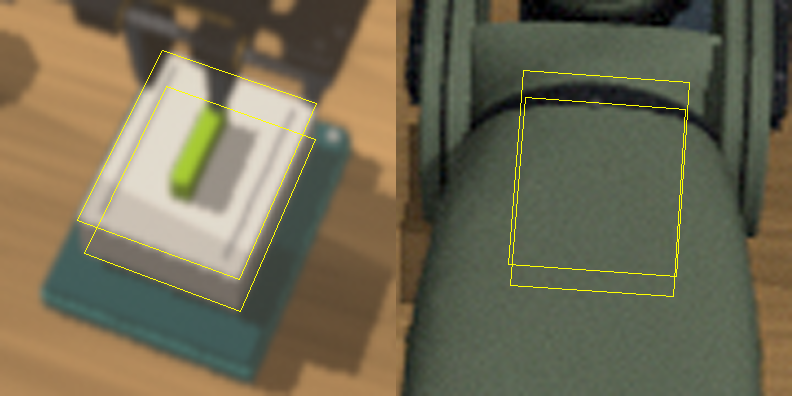

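```bash
python3 -m jog '{"jaw":[0,0,0,0,0,0],"slide":[[0,0,0.6],[0,0,0.7],[0,0,0.6],[0,0,0.2],[0,0,0],[0,0,0]],"spin":[0,0,0,0,0,0]}'; python3 -m jog '{"jaw":[0,0,0],"slide":[[0,0,0.1],[0,0,0.05],[0,0,0]],"spin":[0,0,0]}'; python3 -m jog '{"jaw":[0,0],"slide":[[0,0,0.06],[0,0,0]],"spin":[0,0]}'
```

```text
time_s: 14.45
ee_pos: [666.3, 0.4, 115.3]
ee_rot: [180.0, 0.0, 177.6]
force: [0.5, -0.3, 0.2]
gripper_width: 0.3
gripper_force: 0.0
time_s: 14.75
ee_pos: [665.9, 0.4, 110.7]
ee_rot: [180.0, 0.0, 177.6]
force: [1.0, -0.3, -0.5]
gripper_width: 0.5
gripper_force: 0.0
time_s: 14.95
ee_pos: [665.8, 0.5, 108.6]
ee_rot: [180.0, -0.0, 177.6]
force: [-0.0, -0.9, -0.6]
gripper_width: 0.3
gripper_force: 0.0
```

```bash
for i in 1; do python3 -m jog '{"jaw":[0,0,0],"slide":[[0,0,0.05],[0,0,0.05],[0,0,0]],"spin":[0,0,0]}'; python3 -m jog '{"jaw":[0,0,0],"slide":[[0,0,0.05],[0,0,0.05],[0,0,0]],"spin":[0,0,0]}'; done | grep -v rot
```

```text
time_s: 15.25
ee_pos: [666.8, 0.6, 107.1]
force: [-0.3, 1.0, 4.5]
gripper_width: 0.4
gripper_force: 2.6
time_s: 15.55
ee_pos: [667.8, 0.7, 105.0]
force: [1.1, 1.4, 5.6]
gripper_width: 0.3
gripper_force: 3.0
```

```bash
python3 -m jog '{"jaw":[0,0,0],"slide":[[0,0,0.07],[0,0,0.06],[0,0,0]],"spin":[0,0,0]}' | grep -E "pos|force:"; python3 -m jog '{"jaw":[0,0,0],"slide":[[0,0,0.05],[0,0,0.05],[0,0,0]],"spin":[0,0,0]}'| grep -E "pos|force:"
```

```text
ee_pos: [665.4, 0.4, 98.0]
force: [0.5, -0.2, -0.2]
gripper_force: 0.0
ee_pos: [665.7, 0.4, 96.3]
force: [-0.9, -0.7, 5.8]
gripper_force: 2.2
```

```bash
python3 -m jog '{"jaw":[0,0,0],"slide":[[0,0,0.05],[0,0,0.03],[0,0,0]],"spin":[0,0,0]}' | grep -E "pos|force:"
```

```text
ee_pos: [665.8, 0.4, 96.3]
force: [-4.6, -0.0, 15.3]
gripper_force: 7.3
```

```bash
python3 -m jog '{"jaw":[0,0,0,0,45],"slide":[[0,0,-0.2],[0,0,-0.6],[0,0,-0.8],[0,0,-0.4],[0,0,0]],"spin":[0,0,0,0,0]}' | grep -E "pos|force:"; python3 plan.py 429.5 148 100 184; python3 look.py a5 666.5 -0.5 30 -2.5 114,94,42 114,94,0
```

```text
ee_pos: [667.1, 0.4, 155.1]
force: [-0.0, -0.4, 0.4]
gripper_force: 0.0
t 16.9 pos [6.671e+02 4.000e-01 1.551e+02] rot [180.    0.2 177.6] F [-0.  -0.4  0.4] w 5.7 gf 0.0
slide (before spin) [8.13 4.58 1.81] norm 9.5 spin -0.8
```

View pics/a5.png

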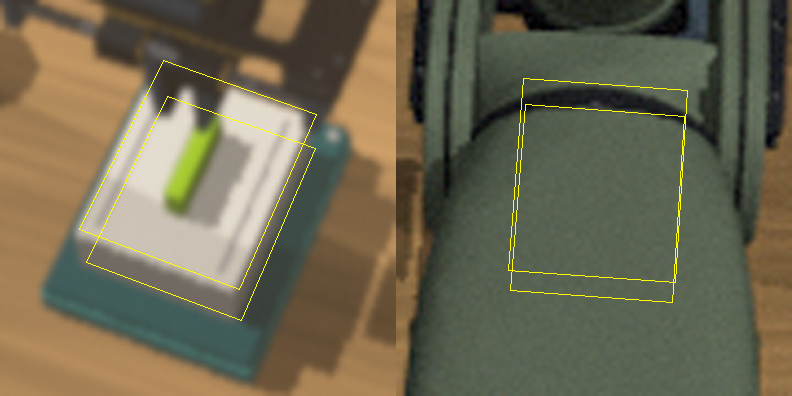

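```bash
python3 -m jog '{"jaw":[45,45,45,45,45,45,45,45,45,45],"slide":[[0.5,0.28,0],[0.9,0.5,0.1],[0.9,0.5,0.2],[0.9,0.5,0.2],[0.9,0.5,0.2],[0.9,0.5,0.2],[0.9,0.5,0.2],[0.9,0.5,0.2],[0.9,0.52,0.2],[0.43,0.28,0.2]],"spin":[0,0,0,0,0,0,0,0,0,0]}' >/dev/null; python3 -m jog '{"jaw":[45,45],"slide":[[0,0,0],[0,0,0]],"spin":[-0.8,0]}' >/dev/null; python3 plan.py 429.5 148 16 184; python3 look.py a6 429.5 148 0 4 38,24,36 38,24,0
```

```text
t 18.4 pos [427.9 148.1 101.8] rot [-180.    -0.  -175.9] F [0.7 0.3 0.1] w 44.8 gf 0.0
slide (before spin) [-0.05 -0.01  2.86] norm 2.86 spin 0.01
```

View pics/a6.png

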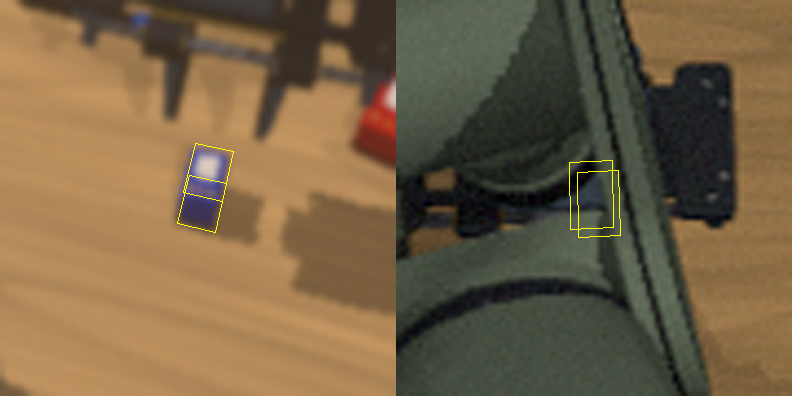

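```bash
python3 -m jog '{"jaw":[45,45,45,45,45,10,10,10,10,10],"slide":[[-0.04,0,0.7],[0,0,0.8],[0,0,0.8],[0,0,0.4],[0,0,0.16],[0,0,0],[0,0,0],[0,0,0],[0,0,0],[0,0,0]],"spin":[0,0,0,0,0,0,0,0,0,0]}' 20;  python3 plan.py 429.5 148 16 184
```

```text
time_s: 19.55
ee_pos: [429.9, 148.2, 17.3]
ee_rot: [180.0, 0.1, -176.0]
force: [-0.3, -0.2, 3.4]
gripper_width: 23.6
gripper_force: 20.0
t 19.6 pos [429.9 148.2  17.3] rot [ 1.80e+02  1.00e-01 -1.76e+02] F [-0.3 -0.2  3.4] w 23.6 gf 20.0
slide (before spin) [ 0.01 -0.    0.04] norm 0.05 spin 0.0
```

```bash
python3 -m jog '{"jaw":[10,10,10,10,10,10,10],"slide":[[0,0,-0.4],[0,0,-0.9],[0,0,-0.9],[0,0,-0.9],[0,0,-0.7],[0,0,0],[0,0,0]],"spin":[0,0,0,0,0,-0.35,0]}' ;  python3 plan.py 542.3 -404.8 130 186.8
```

```text
time_s: 20.25
ee_pos: [429.2, 148.1, 131.2]
ee_rot: [180.0, 0.1, -173.2]
force: [-0.3, 0.3, -1.0]
gripper_width: 23.8
gripper_force: 20.0
t 20.2 pos [429.2 148.1 131.2] rot [ 1.800e+02  1.000e-01 -1.732e+02] F [-0.3  0.3 -1. ] w 23.8 gf 20.0
slide (before spin) [ -1.56 -18.75   0.04] norm 18.81 spin 0.0
```

```bash
python3 -m jog '{"jaw":[10,10,10,10,10,10,10,10,10,10],"slide":[[0,-0.5,0],[-0.08,-0.9,0],[-0.08,-0.95,0],[-0.08,-0.95,0],[-0.08,-0.95,0],[-0.08,-0.95,0],[-0.08,-0.95,0],[-0.08,-0.95,0],[-0.08,-0.95,0],[-0.08,-0.95,0]],"spin":[0,0,0,0,0,0,0,0,0,0]}' >/dev/null; python3 -m jog '{"jaw":[10,10,10,10,10,10,10,10,10,10],"slide":[[-0.08,-0.95,0],[-0.08,-0.95,0],[-0.08,-0.95,0],[-0.08,-0.95,0],[-0.08,-0.95,0],[-0.08,-0.95,0],[-0.08,-0.95,0],[-0.08,-0.95,0],[-0.08,-0.95,0],[0,0,0]],"spin":[0,0,0,0,0,0,0,0,0,0]}' ; python3 plan.py 542.3 -404.8 130 186.8
```

```text
time_s: 22.25
ee_pos: [534.5, -372.7, 129.1]
ee_rot: [-180.0, -0.0, -173.4]
force: [-0.2, 0.4, -0.5]
gripper_width: 23.7
gripper_force: 20.0
t 22.2 pos [ 534.5 -372.7  129.1] rot [-180.    -0.  -173.4] F [-0.2  0.4 -0.5] w 23.7 gf 20.0
slide (before spin) [-0.14 -1.09 -0.03] norm 1.1 spin -0.02
```

```bash
python3 -m jog '{"jaw":[10,10,10,10,10,10],"slide":[[-0.07,-0.6,0],[-0.07,-0.49,0],[0,0,0],[0,0,0.8],[0,0,0.7],[0,0,0]],"spin":[0,0,0,0,0,0]}' >/dev/null;  python3 plan.py 542.3 -404.8 26 186.8; python3 look.py a7 542.3 -404.8 8 6.8 52,36,10 84,62,0
```

```text
t 22.9 pos [ 540.1 -398.6   81.9] rot [ 179.6   -0.3 -173.2] F [-0.7  0.8 -0.7] w 24.1 gf 20.0
slide (before spin) [-0.06 -0.23  1.86] norm 1.88 spin 0.0
```

View pics/a7.png

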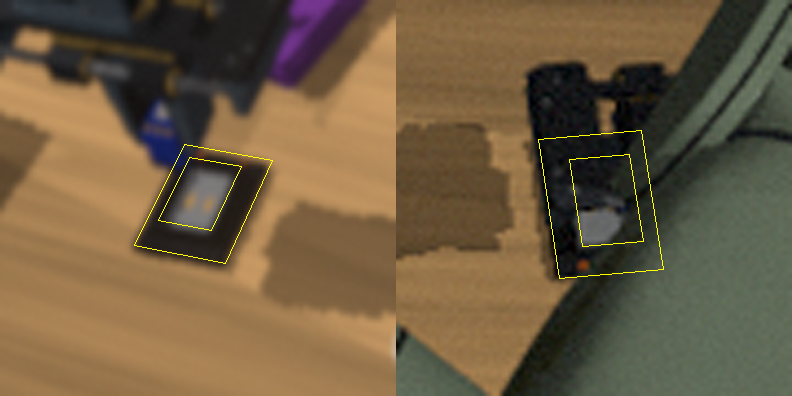

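```bash
python3 plan.py 542.3 -404.8 26 186.8;  python3 -m jog '{"jaw":[10,10,10],"slide":[[0,0,0.5],[0,0,0.5],[0,0,0]],"spin":[0,0,0]}' >/dev/null;  python3 plan.py 542.3 -404.8 26 186.8
```

```text
t 23.1 pos [ 543.2 -401.6   86.8] rot [-1.799e+02  1.000e-01 -1.732e+02] F [-0.4 -0.8  0.4] w 23.9 gf 20.0
slide (before spin) [ 0.04 -0.1   2.03] norm 2.03 spin 0.0
t 23.4 pos [ 541.4 -400.6   53.7] rot [ 179.8   -0.2 -173.2] F [-0.2  0.5 -0.4] w 24.1 gf 20.0
slide (before spin) [-0.02 -0.14  0.92] norm 0.94 spin 0.0
```

```bash
python3 -m jog '{"jaw":[10,10,10,10],"slide":[[0,-0.12,0.2],[0,0,0.3],[0,0,0.2],[0,0,0]],"spin":[0,0,0,0]}' >/dev/null;  python3 plan.py 542.3 -404.8 26 186.8
```

```text
t 23.8 pos [ 542.3 -404.7   33.2] rot [ 1.799e+02 -1.000e-01 -1.732e+02] F [ 0.  -0.6 -1.4] w 23.8 gf 20.0
slide (before spin) [-0.   -0.    0.24] norm 0.24 spin -0.0
```

```bash
python3 -m jog '{"jaw":[10,10,10,36,36,36],"slide":[[0,0,0.15],[0,0,0.08],[0,0,0.02],[0,0,0],[0,0,0],[0,0,0]],"spin":[0,0,0,0,0,0]}'; python3 -m jog '{"jaw":[36,36,36,55,55,55],"slide":[[0,0,-0.3],[0,0,-0.7],[0,0,-0.9],[0,0,-0.9],[0,0,-0.4],[0,0,0]],"spin":[0,0,0,0,0,0]}' >/dev/null;  python3 plan.py 368 -248.5 110 194
```

```text
time_s: 24.35
ee_pos: [543.1, -405.3, 27.3]
ee_rot: [-180.0, 0.0, -173.2]
force: [0.3, 0.2, 0.0]
gripper_width: 35.8
gripper_force: 0.0
t 24.9 pos [ 544.  -406.   125.6] rot [-179.8    0.2 -173.2] F [0.4 0.3 0.3] w 54.5 gf 0.0
slide (before spin) [5.2  5.91 0.48] norm 7.89 spin -0.9
```

```bash
python3 -m jog '{"jaw":[60,60,60,60,60,60,60,60,60,60],"slide":[[0.4,0.45,0],[0.75,0.85,0.07],[0.75,0.85,0.07],[0.75,0.85,0.07],[0.75,0.85,0.07],[0.75,0.85,0.07],[0.7,0.81,0.07],[0.35,0.4,0.06],[0,0,0],[0,0,0]],"spin":[0,0,0,0,0,0,0,0,-0.9,0]}' >/dev/null; python3 look.py a8 542.3 -404.8 8 6.8 38,24,36 52,36,10; python3 plan.py 368 -248.5 16 194
```

```text
t 26.1 pos [ 367.1 -247.8  108.2] rot [ 180.    -0.  -166.1] F [-1.3  0.1  0.8] w 59.6 gf 0.0
slide (before spin) [-0.02 -0.03  3.07] norm 3.07 spin -0.01
```

View pics/a8.png

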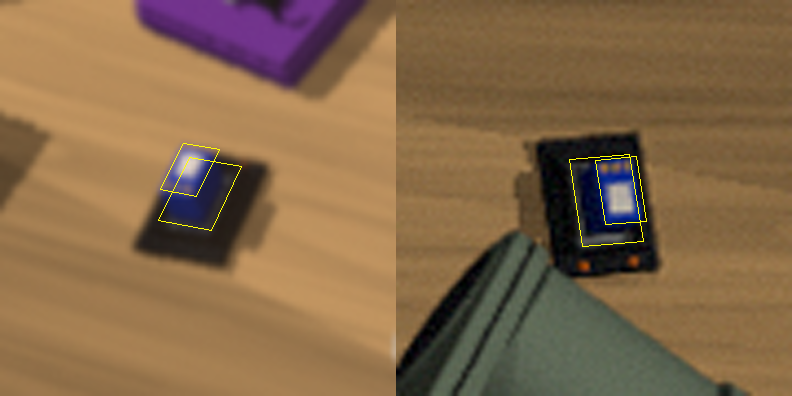

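```bash
python3 -m jog '{"jaw":[60,60,60,60,60,20,20,20,20,20],"slide":[[-0.02,-0.03,0.7],[0,0,0.8],[0,0,0.8],[0,0,0.5],[0,0,0.25],[0,0,0],[0,0,0],[0,0,0],[0,0,0],[0,0,0]],"spin":[0,0,0,0,0,0,0,0,0,0]}' 25 >/dev/null;  python3 plan.py 368 -248.5 16 194; python3 -m jog '{"jaw":[20,20,20,20,20,20,20],"slide":[[0,0,-0.4],[0,0,-0.9],[0,0,-0.9],[0,0,-0.9],[0,0,-0.7],[0,0,0],[0,0,0]],"spin":[0,0,0,0,0,0.22,0]}' ;  python3 plan.py 530.5 413 135 192.2
```

```text
t 27.1 pos [ 368.4 -248.7   17.9] rot [-1.799e+02  1.000e-01 -1.660e+02] F [0.1 0.4 3.9] w 33.7 gf 25.0
slide (before spin) [0.01 0.01 0.06] norm 0.06 spin -0.0
time_s: 27.85
ee_pos: [367.8, -248.4, 131.8]
ee_rot: [-179.9, 0.1, -167.8]
force: [-0.6, -0.5, -2.8]
gripper_width: 33.7
gripper_force: 25.0
t 27.9 pos [ 367.8 -248.4  131.8] rot [-1.799e+02  1.000e-01 -1.678e+02] F [-0.6 -0.5 -2.8] w 33.7 gf 25.0
slide (before spin) [-9.98 20.4  -0.12] norm 22.71 spin 0.01
```

```bash
python3 -m jog '{"jaw":[20,20,20,20,20,20,20,20,20,20],"slide":[[-0.2,0.4,0],[-0.44,0.9,0],[-0.44,0.9,0],[-0.44,0.9,0],[-0.44,0.9,0],[-0.44,0.9,0],[-0.44,0.9,0],[-0.44,0.9,0],[-0.44,0.9,0],[-0.44,0.9,0]],"spin":[0,0,0,0,0,0,0,0,0,0]}' >/dev/null; python3 -m jog '{"jaw":[20,20,20,20,20,20,20,20,20,20],"slide":[[-0.44,0.9,0],[-0.44,0.9,0],[-0.44,0.9,0],[-0.44,0.9,0],[-0.44,0.9,0],[-0.44,0.9,0],[-0.44,0.9,0],[-0.44,0.9,0],[-0.44,0.9,0],[0,0,0]],"spin":[0,0,0,0,0,0,0,0,0,0]}' ; python3 plan.py 530.5 413 130 192.2
```

```text
time_s: 29.85
ee_pos: [500.0, 293.8, 130.0]
ee_rot: [179.9, -0.0, -167.6]
force: [-0.3, -1.0, -0.9]
gripper_width: 33.9
gripper_force: 25.0
t 29.9 pos [500.  293.8 130. ] rot [ 179.9   -0.  -167.6] F [-0.3 -1.  -0.9] w 33.9 gf 25.0
slide (before spin) [-1.85  3.66  0.01] norm 4.1 spin 0.03
```

```bash
python3 -m jog '{"jaw":[20,20,20,20,20,20,20,20,20],"slide":[[-0.43,0.85,0],[-0.43,0.85,0],[-0.43,0.85,0],[-0.36,0.7,0],[-0.2,0.41,0],[0,0,0],[0,0,0.8],[0,0,0.8],[0,0,0]],"spin":[0,0,0,0,0,0,0,0,0]}' >/dev/null;python3 -m jog '{"jaw":[20,20],"slide":[[0,0,0],[0,0,0]],"spin":[0,0]}' ; python3 plan.py 530.5 413 27 192.2
```

```text
time_s: 30.95
ee_pos: [531.9, 409.0, 84.8]
ee_rot: [179.9, 0.1, -167.8]
force: [-0.4, -0.2, -1.5]
gripper_width: 33.9
gripper_force: 25.0
t 30.9 pos [531.9 409.   84.8] rot [ 1.799e+02  1.000e-01 -1.678e+02] F [-0.4 -0.2 -1.5] w 33.9 gf 25.0
slide (before spin) [0.02 0.14 1.93] norm 1.93 spin 0.0
```

```bash
python3 -m jog '{"jaw":[20,20,20,20,20,20],"slide":[[0.02,0.12,0.3],[0,0,0.6],[0,0,0.5],[0,0,0.3],[0,0,0],[0,0,0]],"spin":[0,0,0,0,0,0]}' >/dev/null; python3 plan.py 530.5 413 26.5 192.2
```

```text
t 31.6 pos [530.1 412.6  32.3] rot [ 180.     0.  -167.8] F [-0.6 -0.  -1.9] w 33.5 gf 25.0
slide (before spin) [-0.02  0.01  0.19] norm 0.19 spin 0.01
```

```bash
python3 -m jog '{"jaw":[20,20,20,46,46,46],"slide":[[0,0,0.12],[0,0,0.06],[0,0,0],[0,0,0],[0,0,0],[0,0,0]],"spin":[0,0,0,0,0,0]}'; python3 -m jog '{"jaw":[46,46,46,46,46,46,46,46,46],"slide":[[0,0,-0.3],[0,0,-0.7],[0,0,-0.9],[0,0,-0.9],[0,0,-0.9],[0.9,0,-0.2],[0.9,0,0],[0.9,0,0],[0.9,0,0]],"spin":[0,0,0,0,0,0,0,0,0]}'; python3 -m jog '{"jaw":[46,46,46,46],"slide":[[0.9,0,0],[0.9,0,0],[0.6,0,0],[0,0,0]],"spin":[0,0,0,0]}'; python3 - <<'E'
from m1 import *
Q=dict(chl=([530.5,413,8,12.2],[(50,34,36),(64,46,10)]),unit=([666.5,-.5,30,-2.5],[(114,94,42),(114,94,0)]))
cols=[]
for n in CAM:
    im0=env.grab_frame(n); row=[]
    for k,(q,D) in Q.items():
        u,v=proj(n,np.array([q[:3]]))[0].astype(int); im=cv2.resize(im0[v-40:v+40,u-55:u+55,::-1],None,fx=3.6,fy=3.6,interpolation=cv2.INTER_CUBIC)
        for x,y,z in D:
            P=place(np.array([[x/2,y/2,z],[-x/2,y/2,z],[-x/2,-y/2,z],[x/2,-y/2,z]]),q)
            cv2.polylines(im,[np.round((proj(n,P)-[u-55,v-40]+.5)*3.6).astype(np.int32)],True,(0,255,255),1)
        row.append(im)
    cols.append(np.hstack(row))
cv2.imwrite("pics/a9.png",np.vstack(cols))
E
```

```text
time_s: 32.15
ee_pos: [530.1, 412.6, 27.2]
ee_rot: [180.0, 0.0, -167.8]
force: [-0.2, -1.0, -0.3]
gripper_width: 46.1
gripper_force: 0.0
time_s: 33.05
ee_pos: [423.4, 389.3, 144.8]
ee_rot: [180.0, 0.1, -167.8]
force: [0.2, 0.0, -0.4]
gripper_width: 46.2
gripper_force: 0.0
time_s: 33.45
ee_pos: [352.1, 373.6, 144.7]
ee_rot: [180.0, -0.0, -167.7]
force: [1.1, -0.4, -0.5]
gripper_width: 46.2
gripper_force: 0.0
```

View pics/a9.png

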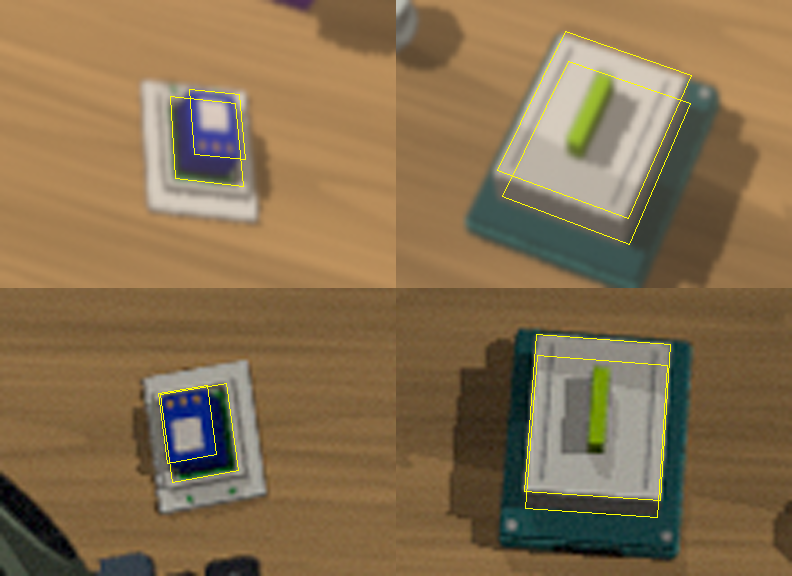

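```bash
python3 - <<'E'
from m4 import *
f=lambda h,s,v:(h>25)&(h<45)&(s>120)
q=np.array([[666.5,-.5,90]]); p={n:blob(ims[n],tuple(proj(n,q)[0].astype(int)),16,f)[0] for n in CAM}
print("RIB",triang(p).round(1),proj("top",q),p)
from workcell import env
print(env.job_done())
E
```

```text
Traceback (most recent call last):
  File "m4.py", line 15, in <module>
    pa,wa=blob(ims["scene"],a,r,f); pb,wb=blob(ims["top"],b,r,f)
          ~~~~^^^^^^^^^^^^^^^^^^^^
  File "m4.py", line 6, in blob
    cs,_=cv2.findContours(m,0,1); k=max(cs,key=cv2.contourArea); (cx,cy),wh,a=cv2.minAreaRect(k)
                                    ~~~^^^^^^^^^^^^^^^^^^^^^^^^
ValueError: max() iterable argument is empty
```

```bash
sed -i 's/^for k,(a,b,r,f).*/if __name__=="__main__":\n  &/' m4.py; python3 - <<'E'
from m4 import *
f=lambda h,s,v:(h>25)&(h<45)&(s>120)
q=np.array([[666.5,-.5,90]]); p={n:blob(ims[n],tuple(proj(n,q)[0].astype(int)),16,f)[0] for n in CAM}
print("RIB",triang(p).round(1))
E
```

```text
RIB [667.7  -1.9  83.3]
```

Rib centroid is at 83.3 mm, against 82.6 expected for a fully seated cover (94.6 if it were still on the catches), so the cover is home.

```bash
python3 -c "
from workcell import env
print(env.job_done())"
```

```text
the job is handed in; nothing more can be done
None
```

The job is handed in at about 34 s: all three blue packs are in their pockets, the cover is pressed fully down over the large one (rib height measured 83.3 mm against 82.6 mm expected), and I did not touch the red packs.

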